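Lever open the lid of a parts-cleaning tank onto its drop stay

ROBOT

A 6-joint arm with a two-finger parallel gripper is mounted at the origin on a cart in front of the work surface, level with it; the furniture and walls round the work are solid. World frame = base frame: x ahead of the robot, y to its left, z up, the work surface at z = 0. Lengths are in m, angles in rad, forces in N, time in s.
With the tool pointing down it reaches from about 0.3 to 0.875 m from the base axis. Payload 6.4 kg.
Tool frame: the origin (TCP) lies at the very end of the fingers, on their centre line; the grasp point (between the pads) lies 19 mm behind it (r.grasp_offset is the distance from the TCP to the grasp point, in m); z points along the fingers, y is the line along which they close (so a half turn about z gives the same grasp; the last joint's range is limited). The gripper opens to 88 mm and grips with 3 to 60 N. Pads are 18 mm wide; open, the fingers measure 123 mm over their backs; the gripper's body (75 mm by 187 mm) begins 45 mm behind the grasp point.
Start: joints at [-1.402, 0.181, 1.607, -0, 1.354, -0.206], TCP at [0.211, -0.535, 0.239] pointing down, gripper open.
Joint ranges: [-2.99, 2.99], [-0.89, 2.07], [0.3, 2.58], [-1.14, 4.28], [0, 2.63], [-3.12, 3.12]. Speed limits (rad/s): [2.57, 2.57, 3.01, 3.14, 3.14, 3.14].

INTERFACE

Orientations are given as a unit quaternion [w, x, y, z].
In Python, from cell import r gives the robot as it stands.
- The arm moves only by the tool drive_tool, never from a script. Its argument "steps" is a list of rows, each an object of numbers: "x", "y", "z": the shift along the world's x, y, z in m; "turn": the turn about the world's z in rad; "jaw": the opening, from 0 (shut) to 1 (fully open). In form: [{"x": .., "y": .., "z": .., "turn": .., "jaw": ..}, ...]. A call has 1 to 10 rows; each row shifts and turns the commanded pose from where the row before left it; what a row does not reach is not made up. A row lasts 1/12 s, in which the tool goes at most 41.7 mm and 7.16 degrees, less where a joint would pass 70% of its speed; a pose out of reach is approached as far as the arm can. A call with a gripper value outside its range is refused whole. The fingers move at their own pace and stop on an object; "force" is the grip in N (left out, the last holds). Time passes only in rows, so rows that do not move let the fingers close. It gives the time, the measured TCP pose, the force, the opening and the grip force at its end, in the units of the state.
- r.observe(): the state, without advancing time (a new reading comes with each control period).
- r.capture(name): name is "scene" or "top" or "wrist"; returns a dict with "img" (480x640x3 uint8, red, green, blue), "depth" (480x640 float32, m along the optical axis (not along the pixel's ray), 0 where there is no reading), "camera_matrix" (3x3 intrinsics, pixels), "camera_from_world" (4x4, takes a point from world to camera coordinates). Camera axes: x right, y down, z forward; pixel columns grow to the right and rows downward; lengths in m; the calibration is good to about 2 mm. A picture is of the moment at which its call begins.
- r.finish_job(): hands the job in; it is judged then, once.
Trained networks look in the newest picture that a camera, given by its name, has taken for a name from the list of things; names that differ only in an ending like _2 or _b are one class to them, and where a whole thing is asked for, a point or a joint stands for the part that bears it (a point fixed in the world has none). Each returns a list of dicts, best first, with "confidence" (0 to 1); they miss things now and then, are a little off and sometimes report something else, mostly with a low value. They report only what shows in the picture. A call takes as long as a camera call.
- r.spot_in(camera, label): "box" ([centre column, centre row, width, height] in pixels, round what is visible of it).
- r.mark_of(camera, label): "uv" ([column, row] in pixels: a listed point, or the origin of a listed thing).
The state is a dict: "time": time; "joint_pos": joint angles; "joint_velocities": joint speeds; "joint_efforts": joint torques, N m; "tcp_pos": TCP position; "tool_rot": TCP orientation; "ft_force": force on the tool from outside, world axes, zero at the start; "moment": the same for the moment, N m; "gripper_width": finger opening in m; "grasp_force": force on a finger pad.
Only numpy, scipy, OpenCV 4.12 (cv2) and the standard library are available. Lean on these libraries where they do the work, as an engineer would, in place of code of your own. Each camera call takes 0.05 s, during which the arm holds its last target. There are 200 camera calls.

TASK

Open the heavy steel lid of the blue parts-cleaning tank and leave it propped: press the red palm pad on the long end of the tank's hand lever down with the fingertips until the yellow notched stay on the other side drops over its pin, then ease the lever all the way back up, keeping it under control, so that the lid is left hanging on the stay. Move the lid by the lever alone, without touching the lid or the stay; let neither lid nor lever snap back, and leave the loose things round the tank where they are.

Things in the scene. Friction and masses are not known exactly. Their poses are not given: they have to be found in the camera images.
- tank: blue drained sheet-steel tank, fixed to the bench, 160 (x) x 220 (y) x 112 mm high with its lid shut. Origin: centre of its underside; its x axis points from the front (towards the robot) to the hinged back, y to the side with the lever, z up. The lever's pivot axis is parallel to y and passes through (-30, 135, 100) mm in this frame; the lid's hinge axis is parallel to y through (85, 0, 112) mm; the shut lid reaches forward to x = -98 mm.
- lever_pad (a point): centre of the top face of the ribbed red palm pad (52 mm along the lever, 44 mm across, 9 mm thick) on the long end of the lever. At rest it lies at (-192, 135, 181) mm in the tank's frame (162 mm in front of the pivot axis, 82 mm above it), sloping 20 degrees down towards the tank. It swings on a circle of 181 mm radius about the pivot axis: down and up to 20 mm towards the robot, sloping the other way at the end. Pressing here takes about 9 to 17 N.
- lever (a joint): angle of the hand lever in rad: 0 at rest (long end up, held there by a return spring, upper stop of the pad), growing as the pad is pressed down; end stop 0.72. The stay drops over its pin at 0.50 to 0.55 (pad centre about 85 to 94 mm above the bench), leaving about 30 mm of spare pad travel. If let go, it flies back up at over 3 rad/s.
- lid (a joint): opening angle of the 1.1 to 1.7 kg lid in rad: 0 shut. A roller on the lever's short end lifts a flange on its left edge, so the lid rises with the lever (0.3 at lever 0.23, 0.69 at lever 0.51 to 0.53, 0.84 at lever 0.70) and falls shut unless the stay carries it. It hangs at 0.66 to 0.70 on the stay.
- stay_notch (a point): the seat of the notch in the lower edge of the yellow stay (a 195 mm bar hinged near the front of the lid on the side away from the lever). Its z axis points across the bar, upward out of the notch. With the notch over the pin and the lid hanging on it, this point coincides with stay_pin (within about 2 mm); with the lid shut they are 42 mm apart.
- stay_pin (a point): centre of the fixed 7 mm steel pin on the tank's wall on the side away from the lever, over which the stay slides and drops
- spray_bottle: small clear spray bottle with a white pump, 38 x 38 x 120 mm, loose, standing on the bench in front of the tank, to the right; origin at the centre of its underside
- adapter_disc: black moulded adapter disc with a hub, 57 x 57 x 20 mm, loose, on the black mat in front of the tank; origin at the centre of its underside
- thumb_nut: black thumb nut, 20 x 20 x 9 mm, loose, on the black mat (4 mm thick) in front of the tank; origin at the centre of its underside
- push_pin: push pin with cream rod and black head, 22 x 72 x 23 mm, loose, on the bench in front of the tank, to the right; origin at the centre of its underside

How it is judged:
On the way, in this order (a step that is already met when the one before it is completed fails the run):
1. the fingers press the lever down and the stay drops over its pin (contact force between the fingers and tank above 1 N and value of joint lever above 0.5 rad and value of joint lid above 0.68 rad and z of stay_pin in the frame of stay_notch above -0.004 m), for 0.1 s.
2. the lever is back up at rest and the lid hangs on the stay (value of joint lever below 0.04 rad and value of joint lid above 0.64 rad), for 0.2 s.
At the end, for the whole second after the job is handed in: the lid hangs still on its stay at 0.64 to 0.73 rad, the notch within 4 mm of its seat on the pin, the lever is back up (under 0.04 rad), and the four loose things are within 25 mm of where they stood (all of step 2 and value of joint lid below 0.73 rad and distance between stay_notch and stay_pin below 0.004 m and velocity of joint lid between -0.05 and 0.05 rad/s and distance of each of spray_bottle, adapter_disc, thumb_nut, push_pin from where it was at the start of the episode below 0.025 m); the robot touches nothing.
It fails at once if the robot touches the lid or the stay (over 2 N) (contact force between any of the fingers, the arm and lid above 2 N).
It fails at once if the lid falls (closing faster than 3 rad/s) (velocity of joint lid below -3 rad/s).
It fails at once if the lever snaps back up (faster than 2.2 rad/s) (velocity of joint lever below -2.2 rad/s).
It fails at once if a loose thing by the tank is pushed more than 25 mm or carried off (distance of any of spray_bottle, adapter_disc, thumb_nut, push_pin from where it was at the start of the episode above 0.025 m).
It also fails if it takes over 45 s, if anything falls off the work surface, if the arm or the gripper's body presses on something with over 40 N, if the wrist force passes 120 N, or if a joint passes its speed limit or range.

## Working session

There is one attempt and no reset: what is moved stays moved. The work goes in short steps, Python scripts to look and compute and a tool call to move; the robot and the scene stay as the last step left them, time stands still between calls to the robot, and variables do not carry over. Pictures are saved under pics/ and viewed, at most 10 in all, crops included, and the job is handed in when it is done.

Besides the shell and the picture viewer there is one more tool, called by a JSON object that holds its "api" and its "payload". drive_tool: Moves the arm, as the interface text tells. Its arguments: {"type":"object","properties":{"steps":{"type":"array","items":{"type":"object","properties":{"x":{"type":"number"},"y":{"type":"number"},"z":{"type":"number"},"turn":{"type":"number"},"jaw":{"type":"number"}}}},"force":{"type":"number"}},"required":["steps"]}

```bash
mkdir -p pics; cat > h.py <<'E'
from cell import r
import numpy as np, cv2
def look(cam,name=None):
    c=r.capture(cam)
    if name: cv2.imwrite(f'pics/{name}.png',c['img'][...,::-1])
    return c
def w(c,uv,depth=None):
    u,v=int(round(uv[0])),int(round(uv[1]))
    if depth is None:
        p=c['depth'][max(v-2,0):v+3,max(u-2,0):u+3]; p=p[p>0]; depth=np.median(p)
    q=np.linalg.inv(c['camera_matrix'])@[uv[0],uv[1],1]*depth
    return (np.linalg.inv(c['camera_from_world'])@[*q,1])[:3]
E
python3 - <<'E'
from h import *
for cam in ('scene','top'):
    c=look(cam,cam+'0')
    for l in ('lever_pad','stay_pin','stay_notch','tank','spray_bottle','adapter_disc','thumb_nut','push_pin'):
        for m in r.mark_of(cam,l)[:2]:
            try: print(cam,l,np.round(m['uv']),round(m['confidence'],2),w(c,m['uv']).round(3))
            except Exception as e: print(cam,l,m,e)
print(r.observe())
E
```

```text
scene lever_pad [342. 286.] 0.87 [0.461 0.024 0.185]
scene stay_pin [324. 211.] 0.77 [ 0.654 -0.229  0.113]
scene tank [310. 265.] 0.8 [ 0.586 -0.045  0.117]
scene spray_bottle [413. 252.] 0.83 [ 0.418 -0.287  0.027]
scene spray_bottle [398. 286.] 0.6 [ 0.41  -0.179  0.005]
scene adapter_disc [346. 338.] 0.68 [0.443 0.034 0.019]
scene thumb_nut [328. 365.] 0.53 [0.445 0.114 0.012]
scene push_pin [340. 290.] 0.74 [0.459 0.036 0.185]
scene push_pin [398. 287.] 0.46 [ 0.409 -0.176  0.005]
top lever_pad [267. 287.] 0.57 [0.457 0.024 0.182]
top stay_pin [390. 209.] 0.78 [ 0.676 -0.263  0.081]
top stay_notch [390. 195.] 0.54 [ 0.716 -0.264  0.069]
top tank [334. 230.] 0.65 [ 0.611 -0.124  0.115]
top spray_bottle [405. 316.] 0.52 [ 0.413 -0.298  0.102]
top adapter_disc [265. 300.] 0.76 [0.447 0.04  0.014]
top thumb_nut [237. 300.] 0.42 [0.445 0.112 0.011]
top push_pin [350. 317.] 0.42 [ 0.414 -0.174  0.003]
{'time': 0.9, 'joint_pos': array([-1.40229609e+00,  1.80801502e-01,  1.60695933e+00, -2.38792121e-05,
        1.35381864e+00, -2.06274735e-01]), 'joint_velocities': array([-0.00089335, -0.00042512,  0.00078604,  0.00044582, -0.00024615,
       -0.00136109]), 'joint_efforts': array([-1.16366300e-03, -4.33822346e+01, -3.42177022e+01,  7.02826912e-02,
        3.08263907e-02, -5.69911521e-06]), 'tcp_pos': array([ 0.21051382, -0.53510737,  0.2387333 ]), 'tool_rot': array([ 6.36944863e-06,  9.82493801e-01,  1.86295279e-01, -1.17820653e-05]), 'ft_force': array([ 0.0151932 , -0.09680203,  0.15407062]), 'moment': array([ 0.0005794 ,  0.00623261, -0.02236363]), 'grasp_force': 0.0, 'gripper_width': 0.08829169672511078}
```

```bash
python3 - <<'E'
from h import *
a=cv2.imread('pics/scene0.png')[130:430,180:480];b=cv2.imread('pics/top0.png')[130:380,180:460]
cv2.imwrite('pics/a.png',cv2.resize(a,(600,600),interpolation=2));cv2.imwrite('pics/b.png',cv2.resize(b,(672,600),interpolation=2))
# red pad fit from top
c=look('top');hsv=cv2.cvtColor(c['img'],cv2.COLOR_RGB2HSV)
m=((hsv[...,0]<8)|(hsv[...,0]>172))&(hsv[...,1]>130)&(hsv[...,2]>60)
P=np.array([w(c,(u,v),c['depth'][v,u]) for v,u in np.argwhere(m) if c['depth'][v,u]>0])
P=P[(P[:,2]>.15)&(np.hypot(P[:,0]-.46,P[:,1]-.03)<.06)]
print(len(P),P.mean(0),P.min(0),P.max(0),cv2.minAreaRect((P[:,:2]*1000).astype(np.float32)))
A=np.c_[P[:,:2],np.ones(len(P))];print(np.linalg.lstsq(A,P[:,2],rcond=None)[0])
# tank lid top
v,u=np.mgrid[0:480,0:640];q=np.stack([u,v,np.ones_like(u)],-1)@np.linalg.inv(c['camera_matrix']).T*c['depth'][...,None]
T=np.linalg.inv(c['camera_from_world']);X=q@T[:3,:3].T+T[:3,3]
k=(abs(X[...,2]-.114)<.008)&(c['depth']>0)&(X[...,0]>.4)&(X[...,0]<.85)&(abs(X[...,1]+.1)<.25)
k=cv2.morphologyEx(k.astype(np.uint8),cv2.MORPH_OPEN,np.ones((9,9)))>0
print(k.sum(),cv2.minAreaRect((X[k][:,:2]*1000).astype(np.float32)))
E
```

```text
400 [0.46050323 0.02038358 0.18108783] [ 0.43639516 -0.00218314  0.16698686] [0.48571166 0.04344797 0.19398892] ((461.0261535644531, 20.687301635742188), (43.621212005615234, 49.01698303222656), 84.90245819091797)
[-0.35514309  0.0370115   0.34387795]
5481 ((633.1405639648438, -128.482666015625), (232.45362854003906, 177.15599060058594), 84.16221618652344)
```

View pics/a.png

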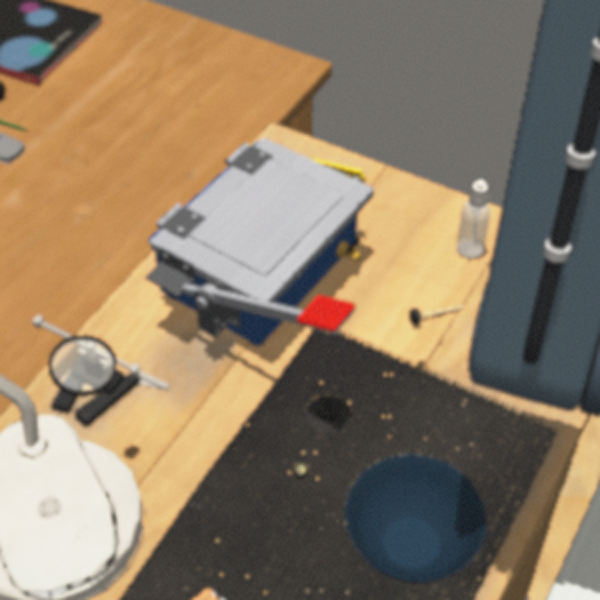

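View pics/b.png

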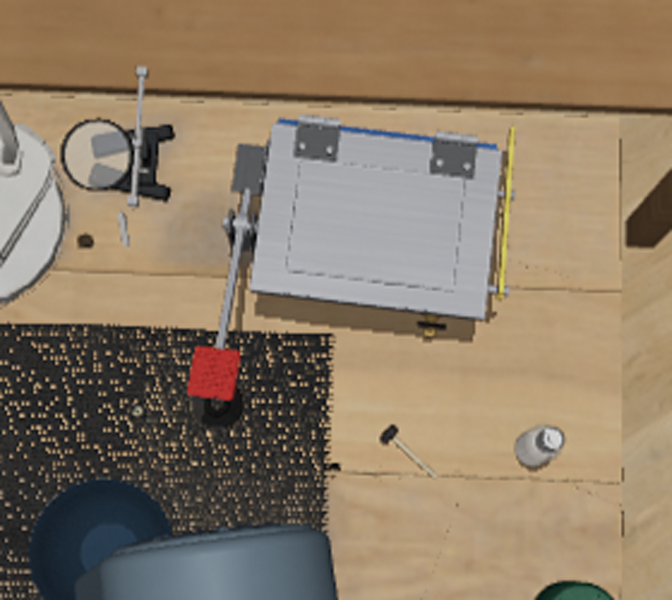

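The pad (red, scene 342,286 / top 267,287) sits at (0.461, 0.021, 0.181), directly over the adapter disc, and the tank is yawed about -5.5°. The lid is shut, with the yellow stay on the right (-y) side. I'll close the jaw, align the tool with the tank and fly above the pad.

{"api": "drive_tool", "payload": {"steps": [{"x": 0.017,"y": 0.037,"turn": -0.118,"jaw": 0},{"x": 0.017,"y": 0.037,"turn": -0.118,"jaw": 0},{"x": 0.017,"y": 0.037,"turn": -0.118,"jaw": 0},{"x": 0.017,"y": 0.037,"turn": -0.118,"jaw": 0},{"x": 0.017,"y": 0.037,"jaw": 0},{"x": 0.017,"y": 0.037,"jaw": 0},{"x": 0.017,"y": 0.037,"jaw": 0},{"x": 0.017,"y": 0.037,"jaw": 0},{"x": 0.017,"y": 0.037,"jaw": 0},{"x": 0.017,"y": 0.037,"jaw": 0}], "force": 20}}

```text
invalid input
```

{"api": "drive_tool", "payload": {"steps": [{"x": 0.016,"y": 0.037,"jaw": 0},{"x": 0.016,"y": 0.037,"jaw": 0},{"x": 0.016,"y": 0.037,"jaw": 0},{"x": 0.016,"y": 0.037,"jaw": 0},{"x": 0.016,"y": 0.037,"jaw": 0},{"jaw": 0},{"jaw": 0},{"jaw": 0},{"jaw": 0}]}}

```text
invalid input
```

{"api": "drive_tool", "payload": {"steps": [{"x": 0.017,"y": 0.037,"z": 0.0,"turn": -0.118,"jaw": 0.0},{"x": 0.017,"y": 0.037,"z": 0.0,"turn": -0.118,"jaw": 0.0},{"x": 0.017,"y": 0.037,"z": 0.0,"turn": -0.118,"jaw": 0.0},{"x": 0.017,"y": 0.037,"z": 0.0,"turn": -0.118,"jaw": 0.0}], "force": 20}}

```text
time: 1.28
tcp_pos: [0.2787, -0.3855, 0.2385]
tool_rot: [-0.0, 0.999, -0.052, 0.0]
ft_force: [0.5, 0.3, 0.5]
gripper_width: 0.0638
grasp_force: 0.0
```

{"api": "drive_tool", "payload": {"steps": [{"x": 0.0165,"y": 0.037,"z": 0.0,"turn": 0.0,"jaw": 0.0},{"x": 0.0165,"y": 0.037,"z": 0.0,"turn": 0.0,"jaw": 0.0},{"x": 0.0165,"y": 0.037,"z": 0.0,"turn": 0.0,"jaw": 0.0},{"x": 0.0165,"y": 0.037,"z": 0.0,"turn": 0.0,"jaw": 0.0},{"x": 0.0165,"y": 0.037,"z": 0.0,"turn": 0.0,"jaw": 0.0},{"x": 0.0165,"y": 0.037,"z": 0.0,"turn": 0.0,"jaw": 0.0},{"x": 0.0165,"y": 0.037,"z": 0.0,"turn": 0.0,"jaw": 0.0},{"x": 0.0165,"y": 0.037,"z": 0.0,"turn": 0.0,"jaw": 0.0},{"x": 0.0165,"y": 0.037,"z": 0.0,"turn": 0.0,"jaw": 0.0},{"x": 0.0165,"y": 0.037,"z": 0.0,"turn": 0.0,"jaw": 0.0}]}}

```text
time: 2.12
tcp_pos: [0.444, -0.015, 0.2392]
tool_rot: [0.0, 0.999, -0.049, 0.001]
ft_force: [0.3, -1.5, -0.2]
gripper_width: 0.0007
grasp_force: 0.0
```

{"api": "drive_tool", "payload": {"steps": [{"x": 0.0165,"y": 0.033,"z": 0.0,"turn": 0.0,"jaw": 0.0},{"x": 0.0,"y": 0.0,"z": -0.012,"turn": 0.0,"jaw": 0.0},{"x": 0.0,"y": 0.0,"z": -0.012,"turn": 0.0,"jaw": 0.0},{"x": 0.0,"y": 0.0,"z": 0.0,"turn": 0.0,"jaw": 0.0},{"x": 0.0,"y": 0.0,"z": 0.0,"turn": 0.0,"jaw": 0.0},{"x": 0.0,"y": 0.0,"z": 0.0,"turn": 0.0,"jaw": 0.0}]}}

```text
time: 2.62
tcp_pos: [0.4602, 0.0155, 0.2153]
tool_rot: [0.0, 0.999, -0.049, 0.0]
ft_force: [0.4, -0.1, 0.9]
gripper_width: 0.0007
grasp_force: 0.0
```

```bash
python3 - <<'E'
from h import *
s=r.observe();print(s['time'],s['tcp_pos'],s['ft_force'],s['gripper_width'])
c=look('scene');cv2.imwrite('pics/c.png',cv2.resize(c['img'][130:430,180:480,::-1],(600,600)))
E
```

```text
2.6167 [0.46021268 0.0155404  0.21529439] [ 0.36783915 -0.0555193   0.86881797] 0.0006956917698339184
```

View pics/c.png

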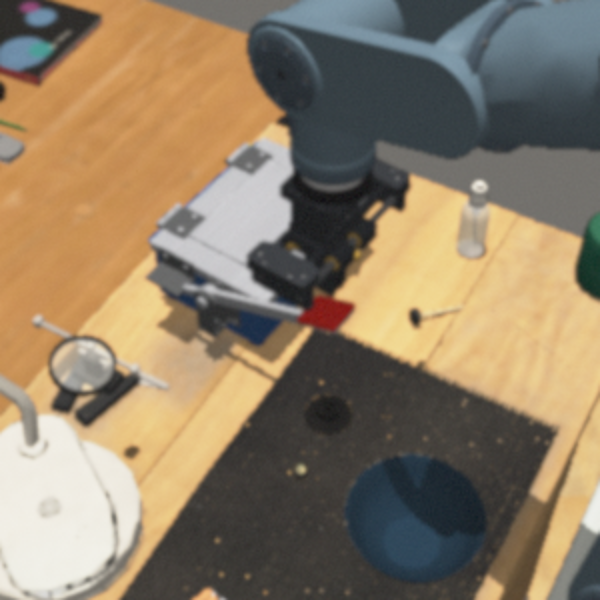

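The gripper is centred over the pad and clear of the lid. Next I touch down, then follow the circle.

{"api": "drive_tool", "payload": {"steps": [{"x": 0.0,"y": 0.005,"z": -0.011,"turn": 0.0,"jaw": 0.0},{"x": 0.0,"y": 0.0,"z": -0.011,"turn": 0.0,"jaw": 0.0},{"x": 0.0,"y": 0.0,"z": -0.005,"turn": 0.0,"jaw": 0.0},{"x": 0.0,"y": 0.0,"z": -0.004,"turn": 0.0,"jaw": 0.0},{"x": 0.0,"y": 0.0,"z": -0.003,"turn": 0.0,"jaw": 0.0},{"x": 0.0,"y": 0.0,"z": -0.002,"turn": 0.0,"jaw": 0.0},{"x": 0.0,"y": 0.0,"z": 0.0,"turn": 0.0,"jaw": 0.0}]}}

```text
time: 3.25
tcp_pos: [0.4604, 0.0207, 0.1796]
tool_rot: [0.0, 0.999, -0.049, 0.0]
ft_force: [-4.2, 0.3, 11.2]
gripper_width: 0.0006
grasp_force: 4.8
```

{"api": "drive_tool", "payload": {"steps": [{"x": -0.002,"y": 0.0002,"z": -0.0045,"turn": 0.0,"jaw": 0.0},{"x": -0.002,"y": 0.0002,"z": -0.0045,"turn": 0.0,"jaw": 0.0},{"x": -0.0017,"y": 0.0002,"z": -0.0045,"turn": 0.0,"jaw": 0.0},{"x": -0.0016,"y": 0.0002,"z": -0.0045,"turn": 0.0,"jaw": 0.0},{"x": -0.0015,"y": 0.0002,"z": -0.0045,"turn": 0.0,"jaw": 0.0},{"x": -0.0013,"y": 0.0001,"z": -0.0045,"turn": 0.0,"jaw": 0.0},{"x": -0.0012,"y": 0.0001,"z": -0.0045,"turn": 0.0,"jaw": 0.0},{"x": -0.0011,"y": 0.0001,"z": -0.0045,"turn": 0.0,"jaw": 0.0}]}}

```text
time: 3.92
tcp_pos: [0.4485, 0.0217, 0.1442]
tool_rot: [0.0, 0.999, -0.049, 0.001]
ft_force: [-4.9, -0.7, 14.6]
gripper_width: 0.0007
grasp_force: 7.0
```

{"api": "drive_tool", "payload": {"steps": [{"x": -0.001,"y": 0.0001,"z": -0.0045,"turn": 0.0,"jaw": 0.0},{"x": -0.0008,"y": 0.0001,"z": -0.0045,"turn": 0.0,"jaw": 0.0},{"x": -0.0007,"y": 0.0001,"z": -0.0045,"turn": 0.0,"jaw": 0.0},{"x": -0.0006,"y": 0.0001,"z": -0.0045,"turn": 0.0,"jaw": 0.0},{"x": -0.0005,"y": 0.0,"z": -0.0045,"turn": 0.0,"jaw": 0.0},{"x": -0.0003,"y": 0.0,"z": -0.0045,"turn": 0.0,"jaw": 0.0},{"x": -0.0002,"y": 0.0,"z": -0.0045,"turn": 0.0,"jaw": 0.0},{"x": 0.0,"y": 0.0,"z": 0.0,"turn": 0.0,"jaw": 0.0}]}}

```text
time: 4.58
tcp_pos: [0.4435, 0.0222, 0.1115]
tool_rot: [0.0, 0.999, -0.049, -0.0]
ft_force: [-6.0, -0.7, 12.0]
gripper_width: 0.0006
grasp_force: 6.1
```

```bash
python3 - <<'E'
from h import *
s=r.observe();print(s['time'],s['tcp_pos'],s['ft_force'])
c=look('scene');cv2.imwrite('pics/d.png',cv2.resize(c['img'][130:430,180:480,::-1],(600,600)))
E
```

```text
4.5833 [0.44345776 0.02217008 0.11145953] [-5.99033791 -0.70213723 12.02012588]
```

View pics/d.png

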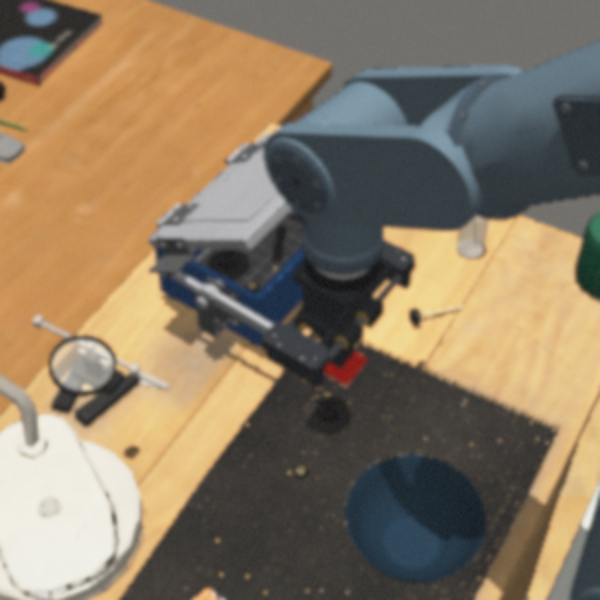

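The lid is rising with the lever, so I continue down past the catch point.

{"api": "drive_tool", "payload": {"steps": [{"x": -0.001,"y": 0.0,"z": -0.004,"turn": 0.0,"jaw": 0.0},{"x": -0.0005,"y": 0.0,"z": -0.004,"turn": 0.0,"jaw": 0.0},{"x": -0.0005,"y": 0.0,"z": -0.004,"turn": 0.0,"jaw": 0.0},{"x": 0.0,"y": 0.0,"z": -0.004,"turn": 0.0,"jaw": 0.0},{"x": 0.0,"y": 0.0,"z": -0.004,"turn": 0.0,"jaw": 0.0},{"x": 0.0,"y": 0.0,"z": -0.004,"turn": 0.0,"jaw": 0.0},{"x": 0.0005,"y": 0.0,"z": -0.004,"turn": 0.0,"jaw": 0.0},{"x": 0.0005,"y": 0.0,"z": -0.004,"turn": 0.0,"jaw": 0.0},{"x": 0.0,"y": 0.0,"z": 0.0,"turn": 0.0,"jaw": 0.0},{"x": 0.0,"y": 0.0,"z": 0.0,"turn": 0.0,"jaw": 0.0}]}}

```text
time: 5.47
tcp_pos: [0.444, 0.0221, 0.0801]
tool_rot: [0.0, 0.999, -0.049, 0.001]
ft_force: [-0.2, -0.8, 8.0]
gripper_width: 0.0005
grasp_force: 3.7
```

```bash
python3 - <<'E'
from h import *
s=r.observe();print(s['time'],s['tcp_pos'],s['ft_force'])
c=look('scene');d=look('top')
for cam,cc in (('scene',c),('top',d)):
  for l in('stay_pin','stay_notch'):
    for m in r.mark_of(cam,l)[:2]:
      print(cam,l,m['uv'],m['confidence'])
cv2.imwrite('pics/e.png',np.hstack([cv2.resize(x[...,::-1],(400,480)) for x in (c['img'][150:390,210:410],d['img'][130:370,240:440])]))
E
```

```text
5.4667 [0.44399634 0.02211076 0.08007388] [-0.16137245 -0.77990785  8.00965515]
scene stay_pin [324.7, 213.1] 0.76
top stay_pin [387.4, 209.3] 0.77
top stay_notch [388.2, 211.7] 0.57
```

View pics/e.png

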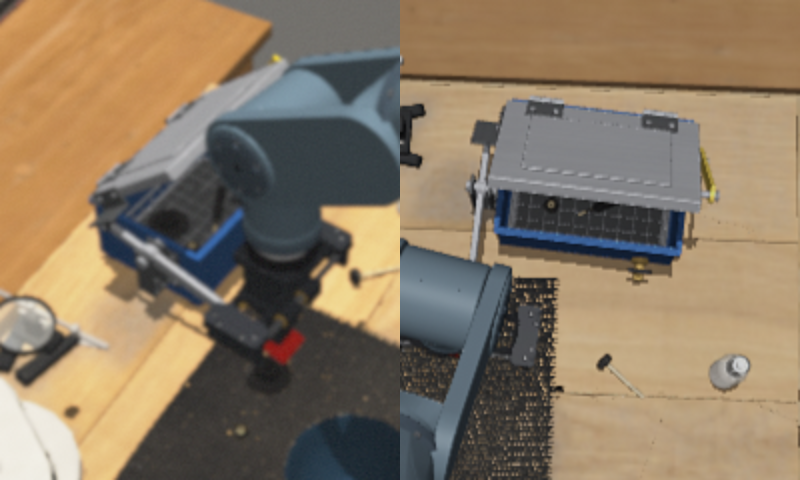

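Notch and pin now coincide in the top view (388,212 against 387,209). I'll press a few mm more, hold, then ease up slowly and watch the handover.

{"api": "drive_tool", "payload": {"steps": [{"x": 0.0003,"y": 0.0,"z": -0.003,"turn": 0.0,"jaw": 0.0},{"x": 0.0003,"y": 0.0,"z": -0.003,"turn": 0.0,"jaw": 0.0},{"x": 0.0,"y": 0.0,"z": 0.0,"turn": 0.0,"jaw": 0.0},{"x": 0.0,"y": 0.0,"z": 0.0,"turn": 0.0,"jaw": 0.0},{"x": 0.0,"y": 0.0,"z": 0.0,"turn": 0.0,"jaw": 0.0},{"x": 0.0,"y": 0.0,"z": 0.002,"turn": 0.0,"jaw": 0.0},{"x": 0.0,"y": 0.0,"z": 0.003,"turn": 0.0,"jaw": 0.0},{"x": 0.0,"y": 0.0,"z": 0.003,"turn": 0.0,"jaw": 0.0}]}}

```text
time: 6.43
tcp_pos: [0.4438, 0.0222, 0.082]
tool_rot: [0.0, 0.999, -0.049, 0.001]
ft_force: [-1.7, -0.1, 7.6]
gripper_width: 0.0002
grasp_force: 3.8
```

{"api": "drive_tool", "payload": {"steps": [{"x": 0.0,"y": 0.0,"z": 0.002,"turn": 0.0,"jaw": 0.0},{"x": 0.0,"y": 0.0,"z": 0.002,"turn": 0.0,"jaw": 0.0},{"x": 0.0,"y": 0.0,"z": 0.002,"turn": 0.0,"jaw": 0.0},{"x": 0.0,"y": 0.0,"z": 0.002,"turn": 0.0,"jaw": 0.0},{"x": 0.0,"y": 0.0,"z": 0.002,"turn": 0.0,"jaw": 0.0},{"x": 0.0,"y": 0.0,"z": 0.002,"turn": 0.0,"jaw": 0.0},{"x": 0.0,"y": 0.0,"z": 0.002,"turn": 0.0,"jaw": 0.0},{"x": 0.0,"y": 0.0,"z": 0.002,"turn": 0.0,"jaw": 0.0}]}}

```text
time: 7.1
tcp_pos: [0.4431, 0.0224, 0.0973]
tool_rot: [0.0, 0.999, -0.049, -0.0]
ft_force: [-1.4, -1.4, 2.1]
gripper_width: 0.0007
grasp_force: 1.1
```

{"api": "drive_tool", "payload": {"steps": [{"x": 0.0,"y": 0.0,"z": 0.002,"turn": 0.0,"jaw": 0.0},{"x": 0.0,"y": 0.0,"z": 0.002,"turn": 0.0,"jaw": 0.0},{"x": 0.0,"y": 0.0,"z": 0.002,"turn": 0.0,"jaw": 0.0},{"x": 0.0,"y": 0.0,"z": 0.002,"turn": 0.0,"jaw": 0.0},{"x": 0.0,"y": 0.0,"z": 0.002,"turn": 0.0,"jaw": 0.0}]}}

```text
time: 7.52
tcp_pos: [0.4433, 0.0226, 0.1075]
tool_rot: [0.0, 0.999, -0.049, 0.0]
ft_force: [-0.8, -1.4, 1.7]
gripper_width: 0.0005
grasp_force: 1.0
```

```bash
python3 - <<'E'
from h import *
d=look('top')
for l in('stay_pin','stay_notch'):
    for m in r.mark_of('top',l)[:2]: print(l,m['uv'],m['confidence'])
p,q=w(d,(240+130/2,130+130/2)),w(d,(240+130/2,130+90))   # lid surface points -> slope
print(p,q,np.arctan2(q[2]-p[2],np.hypot(*(q-p)[:2])))
cv2.imwrite('pics/f.png',cv2.resize(d['img'][130:370,240:440,::-1],(500,600)))
E
```

```text
stay_pin [392.5, 212.4] 0.97
stay_notch [387.7, 213.2] 0.49
[ 0.68164583 -0.05160792  0.15659989] [ 0.60518888 -0.05551734  0.21718915] 0.6694925376622584
```

View pics/f.png

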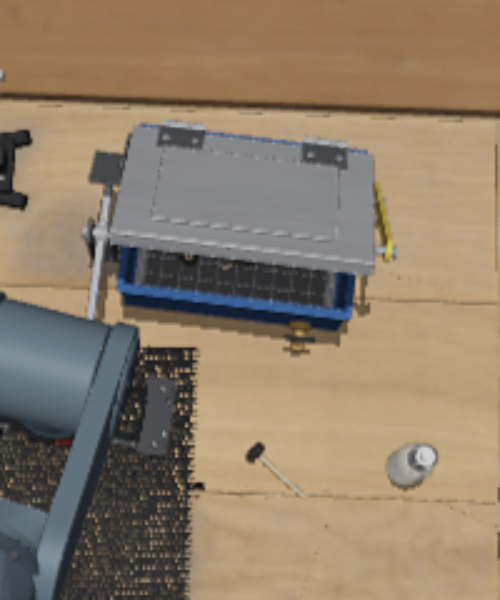

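The lid hangs at 0.67 rad on the stay, and only the spring's ~2 N is left on the pad. I ease the lever up along the circle.

{"api": "drive_tool", "payload": {"steps": [{"x": 0.0002,"y": 0.0,"z": 0.004,"turn": 0.0,"jaw": 0.0},{"x": 0.0003,"y": 0.0,"z": 0.004,"turn": 0.0,"jaw": 0.0},{"x": 0.0005,"y": 0.0,"z": 0.004,"turn": 0.0,"jaw": 0.0},{"x": 0.0006,"y": 0.0,"z": 0.004,"turn": 0.0,"jaw": 0.0},{"x": 0.0007,"y": -0.0001,"z": 0.004,"turn": 0.0,"jaw": 0.0},{"x": 0.0008,"y": -0.0001,"z": 0.004,"turn": 0.0,"jaw": 0.0},{"x": 0.0009,"y": -0.0001,"z": 0.004,"turn": 0.0,"jaw": 0.0},{"x": 0.001,"y": -0.0001,"z": 0.004,"turn": 0.0,"jaw": 0.0},{"x": 0.0011,"y": -0.0001,"z": 0.004,"turn": 0.0,"jaw": 0.0},{"x": 0.0012,"y": -0.0001,"z": 0.004,"turn": 0.0,"jaw": 0.0}]}}

```text
time: 8.5
tcp_pos: [0.4506, 0.022, 0.1477]
tool_rot: [-0.0, 0.999, -0.049, 0.0]
ft_force: [-1.0, -0.2, 2.8]
gripper_width: 0.0006
grasp_force: 0.8
```

{"api": "drive_tool", "payload": {"steps": [{"x": 0.0013,"y": -0.0001,"z": 0.004,"turn": 0.0,"jaw": 0.0},{"x": 0.0014,"y": -0.0001,"z": 0.004,"turn": 0.0,"jaw": 0.0},{"x": 0.0015,"y": -0.0002,"z": 0.004,"turn": 0.0,"jaw": 0.0},{"x": 0.0016,"y": -0.0002,"z": 0.004,"turn": 0.0,"jaw": 0.0},{"x": 0.0017,"y": -0.0002,"z": 0.004,"turn": 0.0,"jaw": 0.0},{"x": 0.0018,"y": -0.0002,"z": 0.004,"turn": 0.0,"jaw": 0.0},{"x": 0.0018,"y": -0.0002,"z": 0.004,"turn": 0.0,"jaw": 0.0},{"x": 0.0018,"y": 0.0,"z": 0.003,"turn": 0.0,"jaw": 0.0},{"x": 0.0,"y": 0.0,"z": 0.003,"turn": 0.0,"jaw": 0.0},{"x": 0.0,"y": 0.0,"z": 0.003,"turn": 0.0,"jaw": 0.0}]}}

```text
time: 9.33
tcp_pos: [0.4637, 0.0207, 0.1846]
tool_rot: [0.0, 0.999, -0.049, 0.0]
ft_force: [1.0, -0.7, -0.2]
gripper_width: 0.0006
grasp_force: 0.6
```

{"api": "drive_tool", "payload": {"steps": [{"x": 0.0,"y": 0.0,"z": 0.003,"turn": 0.0,"jaw": 0.0},{"x": 0.0,"y": 0.0,"z": 0.003,"turn": 0.0,"jaw": 0.0},{"x": 0.0,"y": 0.0,"z": 0.006,"turn": 0.0,"jaw": 0.0},{"x": 0.0,"y": 0.0,"z": 0.01,"turn": 0.0,"jaw": 0.0},{"x": 0.0,"y": 0.0,"z": 0.02,"turn": 0.0,"jaw": 0.0},{"x": -0.015,"y": 0.0,"z": 0.03,"turn": 0.0,"jaw": 0.0},{"x": -0.03,"y": 0.0,"z": 0.01,"turn": 0.0,"jaw": 0.0},{"x": -0.03,"y": 0.0,"z": 0.0,"turn": 0.0,"jaw": 0.0},{"x": 0.0,"y": 0.0,"z": 0.0,"turn": 0.0,"jaw": 0.0},{"x": 0.0,"y": 0.0,"z": 0.0,"turn": 0.0,"jaw": 0.0}]}}

```text
time: 10.17
tcp_pos: [0.388, 0.0208, 0.2673]
tool_rot: [0.0, 0.999, -0.049, 0.001]
ft_force: [0.1, -0.4, 0.2]
gripper_width: 0.0005
grasp_force: 0.0
```

```bash
python3 - <<'E'
from h import *
s=r.observe();print(s['time'],s['tcp_pos'],s['ft_force'])
d=look('top');c=look('scene')
for cam,x in(('top',d),('scene',c)):
  for l in('stay_pin','stay_notch','lever_pad','adapter_disc','thumb_nut','push_pin','spray_bottle'):
    for m in r.mark_of(cam,l)[:1]: print(cam,l,m['uv'],m['confidence'],w(x,m['uv']).round(3))
p,q=w(d,(305,195)),w(d,(305,220))
print(np.arctan2(q[2]-p[2],np.hypot(*(q-p)[:2])))
cv2.imwrite('pics/g.png',np.hstack([cv2.resize(x[...,::-1],(400,480)) for x in (c['img'][150:390,210:410],d['img'][130:370,240:440])]))
E
```

```text
10.1667 [0.38802497 0.02083745 0.26729273] [ 0.06711732 -0.38024544  0.20381746]
top stay_pin [392.4, 211.3] 0.74 [ 0.668 -0.266  0.093]
top stay_notch [385.7, 212.3] 0.63 [ 0.642 -0.24   0.173]
top lever_pad [267.9, 285.9] 0.59 [ 0.399 -0.014  0.615]
top push_pin [351.4, 320.6] 0.65 [ 0.405 -0.178  0.002]
top spray_bottle [401.2, 315.7] 0.87 [ 0.414 -0.292  0.08 ]
scene stay_pin [324.5, 210.8] 0.86 [ 0.589 -0.122  0.226]
scene stay_notch [342.0, 286.0] 0.66 [0.461 0.025 0.185]
scene lever_pad [345.0, 284.4] 0.73 [0.457 0.018 0.185]
scene adapter_disc [346.2, 339.5] 0.95 [0.442 0.035 0.015]
scene thumb_nut [347.5, 335.1] 0.66 [0.444 0.025 0.019]
scene push_pin [395.1, 284.6] 0.48 [ 0.419 -0.181  0.003]
scene spray_bottle [414.5, 250.8] 0.61 [ 0.416 -0.288  0.033]
0.6719621835254828
```

View pics/g.png

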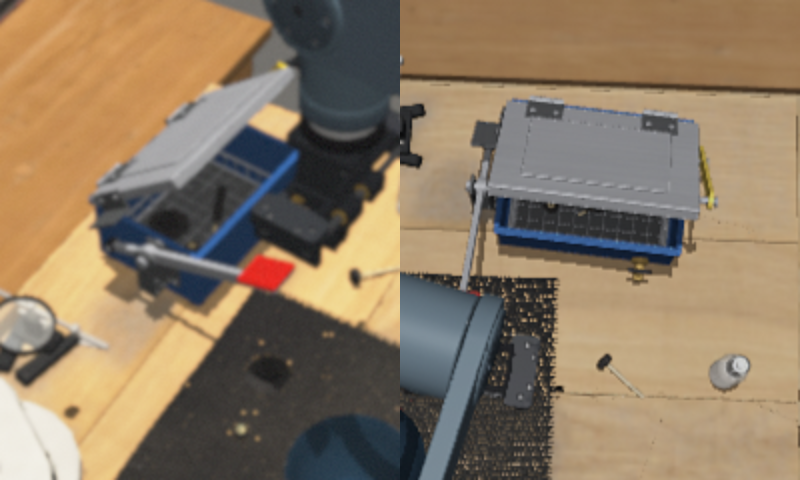

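The lid hangs at 0.67 rad, the lever pad is back at rest height (z 0.185 as at the start), the robot is clear and the loose things haven't moved. I'll hand it in.

```bash
python3 -c "
from cell import r
print(r.finish_job())"
```

```text
the job is handed in; nothing more can be done
None
```

I handed the job in with the lid hanging on its stay at about 0.67 rad, the lever eased back up to rest, and the loose things where they stood as far as the last pictures show (I didn't re-measure the thumb nut); the hand-in returned no verdict.

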